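# Dry-fit four staves for edge gluing

## Task

Get the panel ready for gluing: take the dark stave out of the cardboard box and lay it flat on the gluing board with the three pale ones, then push all four into one tight row in the corner of the board, side by side in any order, with an end of each flush against the fence at the far edge, the first one flush against the stop on the right, and no gaps between them. Leave the red offcut in the box and do not disturb the other things on the bench.

Things in the scene. Friction and masses are not known exactly. Their poses are not given: they have to be found in the camera images.
- board: green-painted gluing board 250 (x) x 310 (y) x 18 mm, fixed. Origin under its centre at bench level; x away from the robot to the fence, y left, z up; top at z = 18 mm. Fence: strip 20 mm high above the board, 25 mm thick, along the far edge, inner face at x = +100 mm. Stop: like strip along the right edge, inner face at y = -130 mm. Left and near sides open
- stave_a: pale wooden stave (flat rectangular stick) 110 x 40 x 25 mm, 80 g, lying flat and askew on the gluing board. Origin at its centre; x along its 110 mm length, y across its 40 mm width, z through its 25 mm thickness
- stave_b: pale wooden stave (flat rectangular stick) 110 x 40 x 25 mm, 80 g, lying flat and askew on the gluing board. Origin at its centre; x along its 110 mm length, y across its 40 mm width, z through its 25 mm thickness
- stave_c: pale wooden stave (flat rectangular stick) 110 x 40 x 25 mm, 80 g, lying flat and askew on the gluing board. Origin at its centre; x along its 110 mm length, y across its 40 mm width, z through its 25 mm thickness
- stave_d: dark wooden stave of the same size, 110 x 40 x 25 mm, 80 g, lying flat in the cardboard box at the start, its length roughly along the box's x. Origin and axes as on the pale staves
- box: open cardboard box 200 x 200 mm, 65 mm high, walls and floor 4 mm thick, fixed to the bench. Origin under its centre at bench level; x and y along its sides, z up
- offcut: small red block 30 x 30 x 20 mm lying in a corner of the cardboard box, not wanted. Origin at the centre of its underside
- tea_bottle: green drink bottle with a white cap, 64 mm across, 190 mm high, standing; bystander. Origin at the centre of its underside, z up along it
- glue_bottle: white bottle with an orange cap, 52 mm across, 130 mm high, standing; bystander. Origin at the centre of its underside, z up along it
- cup: blue cup, 74 mm across the rim, 90 mm high, standing; bystander. Origin at the centre of its underside, z up
- screwdriver: screwdriver with an orange handle lying on the bench right of the board; bystander. x runs along it towards the tip
- turned_stand: turned wooden stand, 80 mm across the foot, 85 mm high, standing left of the box; bystander. Origin at the centre of its underside, z up
There are look-alikes about, which are no part of the job. What is shaped like the stave_b but pink or purple is not meant.

How it is judged (in metres and radians):
At the end, for the whole second after the job is handed in: All four staves lie flat on the board at rest, within 0.05 rad of square to the fence, each with its far end within about 4 mm of the fence, and all side by side between the stop and 166 mm from it (they are 160 mm wide together, so the gaps add up to 6 mm at most) (x of stave_a in the frame of board between 0.0405 and 0.05 m and y of stave_a in the frame of board between -0.113 and 0.016 m and z of each of stave_a, stave_b, stave_c, stave_d in the frame of board below 0.0345 m and angle between the x axis of each of stave_a, stave_b, stave_c, stave_d and the x axis of board, either way round below 0.05 rad and angle between the z axis of each of stave_a, stave_b, stave_c, stave_d and the z axis of board, either way round below 0.06 rad and linear speed of each of stave_a, stave_b, stave_c, stave_d below 0.01 m/s and x of stave_b in the frame of board between 0.0405 and 0.05 m and y of stave_b in the frame of board between -0.113 and 0.016 m and x of stave_c in the frame of board between 0.0405 and 0.05 m and y of stave_c in the frame of board between -0.113 and 0.016 m and x of stave_d in the frame of board between 0.0405 and 0.05 m and y of stave_d in the frame of board between -0.113 and 0.016 m); the robot touches nothing.
It fails at once if one of the bystanders (drink bottle, glue bottle, cup, screwdriver, turned stand) is shifted by more than 40 mm or knocked over (distance of any of tea_bottle, glue_bottle, cup, screwdriver, turned_stand from where it was at the start of the episode above 0.04 m or angle between any of cup, glue_bottle, tea_bottle, turned_stand's own z axis and vertical above 0.6 rad).
It fails at once if the red offcut leaves the cardboard box (x of offcut in the frame of box above 0.11 m or x of offcut in the frame of box below -0.11 m or y of offcut in the frame of box above 0.11 m or y of offcut in the frame of box below -0.11 m).
It also fails if it takes over 70 s, if anything falls off the work surface, if the arm or the gripper's body presses on something with over 40 N, if the wrist force passes 120 N, or if a joint passes its speed limit or range.

## Robot

A 7-joint arm with a two-finger parallel gripper is mounted at the origin on the work surface. World frame = base frame: x ahead of the robot, y to its left, z up, the work surface at z = 0. Lengths are in mm, angles in rad, forces in N, time in s.
With the tool pointing down it reaches from about 400 to 875 mm from the base axis. Payload 4.4 kg.
Tool frame: the origin (TCP) lies midway between the tips of the shut fingers; the grasp point (between the pads) lies 19 mm behind it; z points along the fingers, y is the line along which they close (so a half turn about z gives the same grasp; the last joint's range is limited). The gripper opens to 85 mm and grips with 20 to 120 N. Pads are 22 mm wide; open, the fingers measure 114 mm over their backs; the gripper's body (76 mm by 85 mm) begins 54 mm behind the grasp point. The pads swing forward as they close: fully open they stand 13 mm farther back than shut.
Start: joints at [1.159, 0.628, 0.038, 1.517, -0.027, 0.996, -0.02], TCP at [220.345, -611.527, 231.313] pointing down, gripper open.
Joint ranges: [-3.06, 3.06], [-0.37, 2.12], [-1.25, 1.32], [0.18, 2.47], [-1.1, 4.24], [0.23, 1.98], [-2.94, 2.94]. Speed limits (rad/s): [2.57, 2.57, 3.14, 3.14, 3.14, 3.14, 3.14].

## Interface

Orientations are given as [roll, pitch, yaw] about the fixed x, y, z axes, in that order (R = Rz(yaw) Ry(pitch) Rx(roll)).
In Python, from cell import ctrl gives the robot as it stands.
- The arm moves only by the shell command python3 -m handwheel 'ROWS'. ROWS is JSON, a list of rows, each a list of 3 entries, a list of its own where there are three numbers: the turn, a rotation vector about the tool's x, y, z in degrees, then the shift along the tool's x, y, z in m, then the closure, from 0 (fully open) to 1 (shut). A call has 1 to 5 rows; each row shifts and turns the commanded pose from where the row before left it, along the tool's axes as they then stand; what a row does not reach is not made up. A row lasts 1/12 s, in which the tool goes at most 41.7 mm and 7.16 degrees, less where a joint would pass 70% of its speed; a pose out of reach is approached as far as the arm can. A call is refused whole if a number of a shift passes 0.0417 or a number of a turn 7.16, either way. A call with a gripper value outside its range is refused whole. The fingers move at their own pace and stop on an object; the grip force is fixed at half the most. Time passes only in rows, so rows that do not move let the fingers close. It gives the time, the measured TCP pose, the force, the opening and the grip force at its end, in the units of the state.
- ctrl.read_state(): the state, without advancing time (a new reading comes with each control period).
- ctrl.get_image(name): name is "scene" or "top" or "wrist"; returns a dict with "pixels" (480x640x3 uint8, red, green, blue), "fx", "fy", "cx", "cy" (pixels), "pose" (4x4, takes a point from camera to world coordinates); the wrist camera has in their place "T_tool_cam" (4x4, takes a point from camera to tool coordinates, whose origin is the TCP and whose axes are the flange's). Camera axes: x right, y up, looking along -z (the intrinsics and any distortion apply to the point x, -y, -z); pixel columns grow to the right and rows downward; lengths in mm; the calibration is good to about 2 mm. A picture is of the moment at which its call begins: read the wrist's pose just before it. There is no depth.
- ctrl.finish_job(): hands the job in; it is judged then, once.
The state is a dict: "clock": time; "qpos": joint angles; "qd": joint speeds; "tau": joint torques, N m; "eef_pos": TCP position; "tool_rot": TCP orientation; "force": force on the tool from outside, world axes, zero at the start; "torque": the same for the moment, N m; "width": finger opening in mm; "gripper_force": force on a finger pad.
Only numpy, scipy, OpenCV 4.12 (cv2) and the standard library are available. Lean on these libraries where they do the work, as an engineer would, in place of code of your own. Each camera call takes 0.05 s, during which the arm holds its last target. There are 200 camera calls.

## Working session

There is one attempt and no reset: what is moved stays moved. The work goes in short steps, Python scripts to look and compute and a shell command to move; the robot and the scene stay as the last step left them, time stands still between calls to the robot, and variables do not carry over. Pictures are saved under pics/ and viewed, at most 10 in all, crops included, and the job is handed in when it is done.

```bash
ls; mkdir -p pics; python3 - <<'E'
from cell import ctrl
import cv2,numpy as np
for n in("scene","top"):
    im=ctrl.get_image(n); cv2.imwrite(f"pics/{n}0.png",im["pixels"][:,:,::-1]); print(n,im["fx"],im["fy"],im["cx"],im["cy"],[k for k in im if k!='pixels']);print(np.round(im["pose"],3))
s=ctrl.read_state();print(s["clock"],s["eef_pos"],s["tool_rot"],s["width"])
E
```

```text
pics
scene 494.4824118207012 494.4824118207012 316.104074705962 239.07511961755802 ['fx', 'fy', 'cx', 'cy', 'pose']
[[-3.840000e-01 -7.580000e-01  5.280000e-01  1.166298e+03]
 [ 9.230000e-01 -3.200000e-01  2.110000e-01  2.768340e+02]
 [ 9.000000e-03  5.680000e-01  8.230000e-01  1.059052e+03]
 [ 0.000000e+00  0.000000e+00  0.000000e+00  1.000000e+00]]
top 615.6267618085282 615.6267618085282 315.58054905594275 239.84982067134388 ['fx', 'fy', 'cx', 'cy', 'pose']
[[-6.000000e-03  9.790000e-01 -2.030000e-01  2.510140e+02]
 [-1.000000e+00 -5.000000e-03  7.000000e-03  3.994500e+01]
 [ 5.000000e-03  2.030000e-01  9.790000e-01  1.396613e+03]
 [ 0.000000e+00  0.000000e+00  0.000000e+00  1.000000e+00]]
0.1 [ 220.13893771 -610.98008963  230.46481497] [-3.13982822e+00  3.67832131e-05  3.45836748e-01] 85.42873234726031
```

View pics/top0.png

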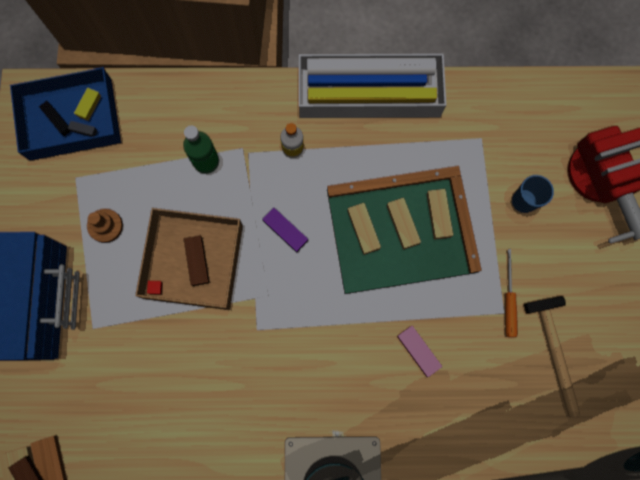

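View pics/scene0.png

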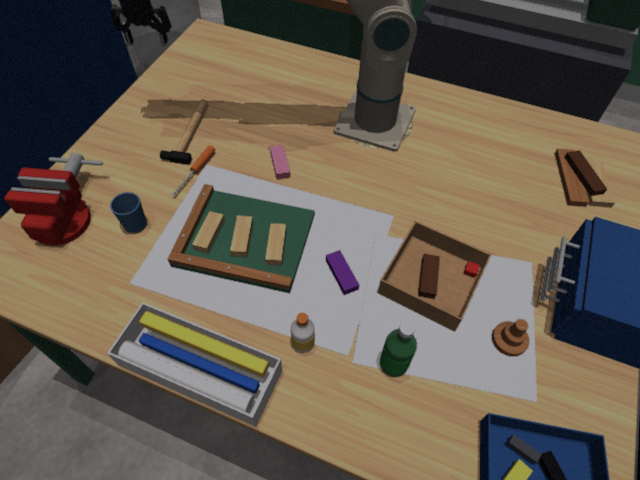

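The top view shows candidates for the dark stave: the dark stave in the box (196,260), the dark sticks on the bench lower left (25,470) and (45,460), and the black thing in the blue tray (55,118). Candidates for pale staves: (364,228), (404,222), (440,213) on the board. Look-alikes to ignore are purple (285,230) and pink (419,351). I choose (196,260) plus the three pale ones on the green board; the red offcut is at (154,287).

```bash
cat > h.py <<'E'
import cv2,numpy as np
from scipy.spatial.transform import Rotation as Rn
def cam(im,state=None):
    if "pose" in im: return np.array(im["pose"],float)
    T=np.eye(4);T[:3,:3]=Rn.from_euler("xyz",state["tool_rot"]).as_matrix();T[:3,3]=state["eef_pos"]
    return T@np.array(im["T_tool_cam"])
def ray(im,T,p):
    p=np.atleast_2d(p).astype(float)
    d=np.c_[(p[:,0]-im["cx"])/im["fx"],-(p[:,1]-im["cy"])/im["fy"],-np.ones(len(p))]@T[:3,:3].T
    return T[:3,3],d
def plane(im,T,p,z):
    o,d=ray(im,T,p); return o+d*((z-o[2])/d[:,2])[:,None]
def tri(im1,T1,p1,im2,T2,p2):
    o1,d1=ray(im1,T1,p1);o2,d2=ray(im2,T2,p2);d1,d2=d1[0],d2[0]
    s=np.linalg.lstsq(np.c_[d1,-d2],o2-o1,rcond=None)[0]
    a,b=o1+s[0]*d1,o2+s[1]*d2
    return (a+b)/2,np.linalg.norm(a-b)
def hsv(im): return cv2.cvtColor(im["pixels"],cv2.COLOR_RGB2HSV)
def blobs(m,roi=None,amin=100):
    m=m.astype(np.uint8)*255
    if roi is not None:
        k=np.zeros_like(m);x0,y0,x1,y1=roi;k[y0:y1,x0:x1]=1;m=m*k
    c=cv2.findContours(m,cv2.RETR_EXTERNAL,cv2.CHAIN_APPROX_NONE)[0]
    return sorted([a for a in c if cv2.contourArea(a)>amin],key=lambda a:cv2.minAreaRect(a)[0][0])
E
python3 - <<'E'
from cell import ctrl
from h import *
for n in("scene","top"):
    im=ctrl.get_image(n);h=hsv(im)
    pts=dict(top=[(364,228),(404,222),(440,213),(196,260),(154,287),(400,260),(395,184),(466,220),(190,295),(380,320)],scene=[(208,231),(241,236),(276,243),(429,275),(471,268),(285,225),(230,270),(195,210),(400,292)])[n]
    for p in pts: print(n,p,h[p[1],p[0]],im["pixels"][p[1],p[0]])
im=ctrl.get_image("top");big=cv2.resize(im["pixels"][150:320,120:500],None,fx=2.1,fy=2.1,interpolation=cv2.INTER_CUBIC)
cv2.imwrite("pics/crop1.png",big[:,:,::-1])
E
```

```text
scene (208, 231) [ 18  98 156] [156 131  96]
scene (241, 236) [ 18 100 156] [156 131  95]
scene (276, 243) [ 18 100 155] [155 130  94]
scene (429, 275) [  8 145  67] [67 39 29]
scene (471, 268) [  0 195 148] [148  35  35]
scene (285, 225) [ 24  83 129] [129 121  87]
scene (230, 270) [ 13 141 127] [127  87  57]
scene (195, 210) [ 13 147 113] [113  76  48]
scene (400, 292) [ 15 106  53] [53 42 31]
top (364, 228) [ 19 110 132] [132 112  75]
top (404, 222) [ 19 112 132] [132 111  74]
top (440, 213) [ 19 110 132] [132 111  75]
top (196, 260) [ 10 160  62] [62 36 23]
top (154, 287) [  1 212 130] [130  25  22]
top (400, 260) [ 75 119  71] [38 71 55]
top (395, 184) [ 13 160 113] [113  73  42]
top (466, 220) [ 13 160 102] [102  66  38]
top (190, 295) [ 14 127 116] [116  86  58]
top (380, 320) [135   4 132] [131 130 132]
```

View pics/crop1.png

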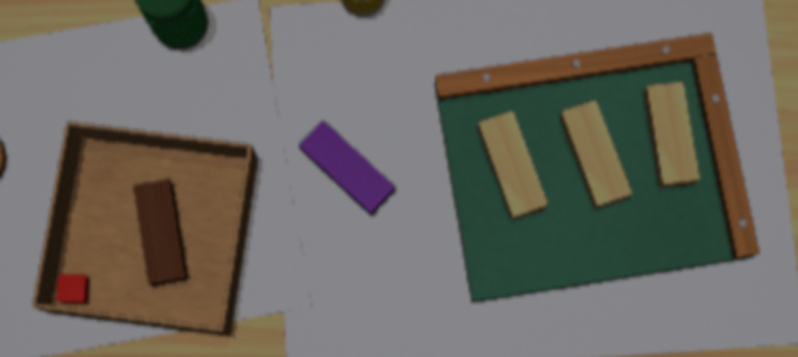

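The crop shows the dark stave in the box at crop (160,232), the red offcut at (72,289), the three pale staves at (513,164), (597,153) and (672,133), fence at the top, and stop on the right. Purple (347,168) is a decoy lying off the board. The choice is confirmed.

```bash
cat > m.py <<'E'
from cell import ctrl
from h import *
def pale(h): return (h[...,0]>15)&(h[...,0]<23)&(h[...,1]<130)&(h[...,2]>118)
def dark(h): return (h[...,0]<14)&(h[...,1]>120)&(h[...,2]<80)&(h[...,2]>35)
def red(h): return (h[...,0]<5)&(h[...,1]>185)
def green(h): return (h[...,0]>60)&(h[...,0]<90)&(h[...,1]>80)
E
python3 - <<'E'
from m import *
t=ctrl.get_image("top");s=ctrl.get_image("scene");Tt,Ts=cam(t),cam(s);ht,hs=hsv(t),hsv(s)
def rects(c): return [cv2.minAreaRect(a) for a in c]
pt=rects(blobs(pale(ht),(325,165,480,300)));ps=rects(blobs(pale(hs)|((hs[...,0]<21)&(hs[...,2]>140)),(185,200,300,270)))[::-1]
dt=rects(blobs(dark(ht),(170,225,220,290)));ds=rects(blobs(dark(hs),(412,250,448,300)))
rt=rects(blobs(red(ht),(140,270,170,300),30));rs=rects(blobs(red(hs),(455,255,490,280),30))
print(len(pt),len(ps),len(dt),len(ds),len(rt),len(rs))
for a,b in zip(pt+dt+rt,ps+ds+rs):
    p,e=tri(t,Tt,a[0],s,Ts,b[0]); c=cv2.boxPoints(a); w=plane(t,Tt,c,p[2]-5)[:,:2]
    (c0,wh,an)=cv2.minAreaRect(w.astype(np.float32)); L=w[1]-w[0];M=w[2]-w[1]; L=L if np.hypot(*L)>np.hypot(*M) else M
    print(np.round(p),round(e,1),np.round(c0),np.round(wh),"yaw",round(np.degrees(np.arctan2(L[1],L[0]))%180,1))
# board: green quad in top view; fence ends from both views
g=max(blobs(green(ht),(325,165,480,300)),key=cv2.contourArea);q=cv2.approxPolyDP(cv2.convexHull(g),6,True)[:,0]
print(q.tolist());print(np.round(plane(t,Tt,q,18)))
g=max(blobs(green(hs),(165,180,320,300)),key=cv2.contourArea);q=cv2.approxPolyDP(cv2.convexHull(g),6,True)[:,0]
print(q.tolist());print(np.round(plane(s,Ts,q,18)))
# box rim corners top view by eye
print(np.round(plane(t,Tt,[(152,208),(241,220),(232,307),(138,297)],65)))
E
```

```text
3 3 1 1 1 1
[559. -76.  39.] 1.2 [561. -77.] [110.  33.] yaw 24.8
[ 570. -167.   38.] 1.0 [ 571. -168.] [109.  32.] yaw 24.2
[ 593. -250.   40.] 1.2 [ 595. -252.] [109.  34.] yaw 10.9
[490. 302.  22.] 1.9 [491. 302.] [114.  43.] yaw 10.3
[431. 396.  16.] 1.4 [431. 396.] [33. 27.] yaw 89.7
[[448, 180], [468, 272], [345, 292], [329, 199]]
[[ 678. -280.   18.]
 [ 461. -314.   18.]
 [ 417.  -35.   18.]
 [ 633.   -1.   18.]]
[[214, 191], [313, 211], [293, 279], [185, 252]]
[[ 460. -309.   18.]
 [ 418.  -33.   18.]
 [ 629.    3.   18.]
 [ 663. -278.   18.]]
[[601. 395.  65.]
 [573. 196.  65.]
 [380. 212.  65.]
 [403. 416.  65.]]
```

```bash
python3 -m handwheel '[[[0,0,5.4],[0,0,0],0],[[0,0,5.4],[0,0,0],0]]'; python3 - <<'E'
from cell import ctrl
import numpy as np
s=ctrl.read_state();im=ctrl.get_image("wrist");print(np.round(im["T_tool_cam"],2),im["fx"],im["cx"],im["cy"])
print(np.round(s["tool_rot"],4),np.round(s["eef_pos"],1),s["clock"],s["force"])
y=np.radians(9);R=np.array([[np.cos(y),-np.sin(y)],[np.sin(y),np.cos(y)]])
print(R.T@(np.array([540,-180])-s["eef_pos"][:2]))
E
```

```text
clock: 0.52
eef_pos: [220.2, -611.5, 231.3]
tool_rot: [-3.141, -0.0, 0.153]
force: [-1.0, -0.4, -0.1]
width: 85.6
gripper_force: 0.0
[[   0.      0.96    0.28   70.39]
 [   1.     -0.     -0.      0.15]
 [   0.      0.28   -0.96 -142.17]
 [   0.      0.      0.      1.  ]] 375.03073763814405 320.0850031004172 238.56881883636436
[-3.1415e+00 -3.0000e-04  1.5280e-01] [ 220.2 -611.5  231.3] 0.5167 [-0.97221851 -0.42251363 -0.12425007]
[383.31703021 376.18050358]
```

```bash
R='[0,0,0]'
python3 -m handwheel '[[[0,0,0],[0.029,-0.027,0],0],[[0,0,0],[0.029,-0.027,0],0],[[0,0,0],[0.029,-0.027,0],0],[[0,0,0],[0.029,-0.027,0],0],[[0,0,0],[0.029,-0.027,0],0]]' >/dev/null
python3 -m handwheel '[[[0,0,0],[0.029,-0.027,0],0],[[0,0,0],[0.029,-0.027,0],0],[[0,0,0],[0.029,-0.027,0],0],[[0,0,0],[0.029,-0.027,0],0],[[0,0,0],[0.029,-0.027,0],0]]' >/dev/null
python3 -m handwheel '[[[0,0,0],[0.029,-0.027,0],0],[[0,0,0],[0.029,-0.027,0],0],[[0,0,0],[0.029,-0.027,0],0],[[0,0,0],[0.029,-0.027,0],0],[[0,0,0],[0,0,0],0]]'
python3 -m handwheel '[[[0,0,0],[0,0,0],0],[[0,0,0],[0,0,0],0]]'
python3 - <<'E'
from cell import ctrl
import cv2
s=ctrl.read_state();im=ctrl.get_image("wrist");cv2.imwrite("pics/w1.png",im["pixels"][:,:,::-1]);print(s["eef_pos"],s["tool_rot"])
import pickle;pickle.dump((s,im),open("w1.pkl","wb"))
E
```

```text
clock: 1.82
eef_pos: [568.1, -164.2, 231.3]
tool_rot: [-3.136, -0.006, 0.172]
force: [1.5, 1.6, 0.5]
width: 85.4
gripper_force: 0.0
clock: 1.98
eef_pos: [561.8, -174.9, 231.2]
tool_rot: [3.141, 0.001, 0.159]
force: [0.3, 0.2, 0.2]
width: 85.1
gripper_force: 0.0
[ 561.78755468 -174.89195919  231.19476572] [3.14103166e+00 7.88550765e-04 1.58965009e-01]
```

View pics/w1.png

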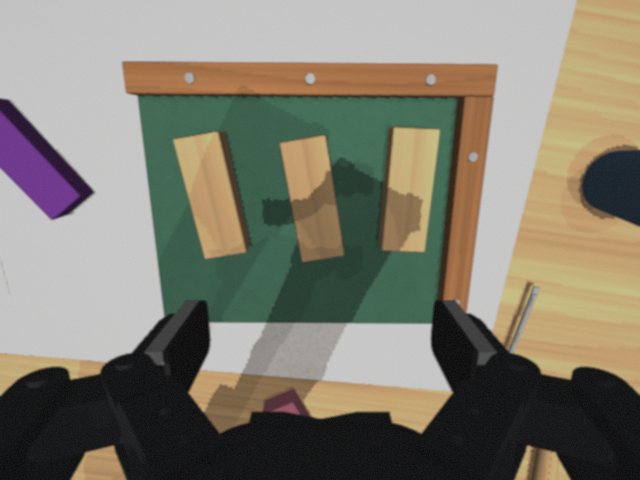

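The wrist view shows the staves' top faces: a with corners (174,138)–(246,253), b (281,142)–(343,255), c (393,127)–(426,252). The fence's inner foot is at row 97, and the stop's inner face runs (460,97)–(444,322).

```bash
python3 - <<'E'
from h import *
import pickle
s,im=pickle.load(open("w1.pkl","rb"));T=cam(im,s)
b=plane(im,T,[(140,97),(460,97),(444,322),(165,322)],18)[:,:2];print(np.round(b))
v=b[1]-b[0];w=b[2]-b[3];print("yaw",[np.degrees(np.arctan2(u[0],-u[1])) for u in(v,w)],[np.degrees(np.arctan2(u[1],u[0])) for u in(b[0]-b[3],b[1]-b[2])],np.hypot(*v),np.hypot(*(b[0]-b[3])))
yaw=np.mean([np.arctan2(u[0],-u[1]) for u in(v,w)]);R=np.array([[np.cos(yaw),-np.sin(yaw)],[np.sin(yaw),np.cos(yaw)]])
C=np.mean(b,axis=0)-R@[(-12.5),12.5]   # green patch centre is at (-12.5,12.5)
print("board",C,np.degrees(yaw)); np.save("board.npy",[*C,yaw])
for n,q in dict(a=[(174,138),(220,131),(246,253),(205,259)],b=[(281,142),(326,135),(343,255),(301,262)],c=[(393,127),(439,129),(426,252),(382,250)]).items():
    p=plane(im,T,q,43)[:,:2];L=(p[0]+p[1]-p[2]-p[3])/2
    print(n,"board xy",np.round(R.T@(p.mean(0)-C),1),"rel yaw",round(np.degrees(np.arctan2(L[1],L[0])-yaw),1),np.round(np.hypot(*L)),np.hypot(*(p[0]-p[1])))
print("tcp board",R.T@(s["eef_pos"][:2]-C),np.degrees(s["tool_rot"][2]-yaw))
E
```

```text
[[ 634.   -1.]
 [ 679. -282.]
 [ 460. -324.]
 [ 414.  -33.]]
yaw [np.float64(9.132604524173741), np.float64(9.113737905542614)] [np.float64(8.268530501671796), np.float64(10.728661892375177)] 284.51945013840185 222.56136675734564
board [ 561.06230479 -170.62622   ] 9.123171214858179
a board xy [12.5 91.6] rel yaw 8.7 110.0 39.963344944237654
b board xy [9.7 1.6] rel yaw 8.4 109.0 38.801522209736234
c board xy [ 17.6 -84. ] rel yaw -1.7 109.0 39.0206288651033
tcp board [ 0.03971088 -4.3267703 ] -0.015147137462836888
```

```bash

python3 -m handwheel '[[[0,0,0],[0.0036,0.0076,0.034],1],[[0,0,0],[0.0036,0.0076,0.034],1],[[0,0,0],[0.0036,0.0076,0.034],1],[[0,0,0],[0.0036,0.0076,0.034],1],[[0,0,0],[0.0036,0.0076,0.020],1]]'>/dev/null
python3 -m handwheel '[[[0,0,0],[0,0,0],1],[[0,0,0],[0,0,0],1],[[0,0,0],[0,0,0],1]]'
cat > st.py <<'E'
from cell import ctrl
import numpy as np
x,y,w=np.load("board.npy");s=ctrl.read_state();R=np.array([[np.cos(w),-np.sin(w)],[np.sin(w),np.cos(w)]])
print("tcp board",np.round(R.T@(s["eef_pos"][:2]-[x,y]),1),"z",round(s["eef_pos"][2],1),"rel yaw",round(np.degrees(s["tool_rot"][2]-w),2),"width",round(s["width"],1),"F board",np.round(R.T@np.array(s["force"])[:2],1),round(s["force"][2],1),"t",round(s["clock"],1))
E
python3 st.py
```

```text
clock: 2.7
eef_pos: [586.1, -210.3, 76.8]
tool_rot: [3.141, -0.001, 0.156]
force: [-0.4, -0.3, -0.7]
width: 0.5
gripper_force: 0.0
tcp board [ 18.4 -43.1] z 76.8 rel yaw -0.18 width 0.5 F board [-0.5 -0.2] -0.7 t 2.7
```

Go down to z ≈ 25 and push c right against the stop.

```bash

python3 -m handwheel '[[[0,0,0],[0,0,0.026],1],[[0,0,0],[0,0,0.026],1],[[0,0,0],[0,0,0],1]]'>/dev/null; python3 st.py
python3 -m handwheel '[[[0,0,0],[0,0.008,0],1],[[0,0,0],[0,0.008,0],1],[[0,0,0],[0,0.008,0],1],[[0,0,0],[0,0.006,0],1],[[0,0,0],[0,0,0],1]]'>/dev/null; python3 st.py
python3 -m handwheel '[[[0,0,0],[0,0.003,0],1],[[0,0,0],[0,0.001,0],1],[[0,0,0],[0,0,0],1]]'>/dev/null; python3 st.py
```

```text
tcp board [ 16.6 -40.8] z 21.7 rel yaw -0.09 width -0.1 F board [-0.4  0.6] 0.3 t 3.0
tcp board [ 19.4 -71.4] z 25.2 rel yaw -0.14 width -0.3 F board [-0.5  5.3] 3.7 t 3.4
tcp board [ 19.4 -71.5] z 25.0 rel yaw -0.01 width 0.0 F board [-1.  10.8] 7.6 t 3.6
```

```bash

python3 -m handwheel '[[[0,0,0],[0,-0.012,0],1],[[0,0,0],[0,0,-0.035],1],[[0,0,0],[-0.026,0.015,0],1],[[0,0,0],[-0.026,0.015,0],1],[[0,0,0],[-0.026,0.015,0],1]]'>/dev/null
python3 -m handwheel '[[[0,0,0],[0,0,0],1],[[0,0,0],[0,0,0],1]]'>/dev/null; python3 st.py
python3 -m handwheel '[[[0,0,0],[0,0,0.035],1],[[0,0,0],[0,0,0],1]]'>/dev/null; python3 st.py
python3 -m handwheel '[[[0,0,0],[0.01,0,0],1],[[0,0,0],[0.01,0,0],1],[[0,0,0],[0.007,0,0],1],[[0,0,0],[0.005,0,0],1],[[0,0,0],[0,0,0],1]]'>/dev/null; python3 st.py
```

```text
tcp board [ -61.9 -112.1] z 59.5 rel yaw -0.41 width 0.0 F board [ 0.3 -0. ] -0.6 t 4.2
tcp board [ -57.4 -107.8] z 22.7 rel yaw -0.02 width 0.2 F board [0.1 0.9] -0.3 t 4.4
tcp board [ -25.2 -108.8] z 23.8 rel yaw -0.01 width -0.1 F board [-0.1 -0.3] 0.8 t 4.8
```

```bash

python3 -m handwheel '[[[0,0,0],[0.003,0,0],1],[[0,0,0],[0.002,0,0],1],[[0,0,0],[0,0,0],1]]'>/dev/null; python3 st.py
python3 -m handwheel '[[[0,0,0],[0.002,0,0],1],[[0,0,0],[0.002,0,0],1],[[0,0,0],[0,0,0],1]]'>/dev/null; python3 st.py
```

```text
tcp board [ -22.6 -109.1] z 23.4 rel yaw -0.11 width 0.0 F board [0.5 0.2] -0.2 t 5.0
tcp board [ -22.4 -109.1] z 23.1 rel yaw -0.19 width -0.0 F board [-6.3  0.5] 4.5 t 5.3
```

```bash

python3 -m handwheel '[[[0,0,0],[-0.010,0,0],1],[[0,0,0],[0,0,-0.030],0.3],[[0,0,0],[0,0,-0.030],0.3],[[0,0,0],[0.014,-0.036,0],0.3],[[0,0,0],[0.014,-0.036,0],0.3]]'>/dev/null
python3 -m handwheel '[[[0,0,0],[0.014,-0.036,0],0.3],[[0,0,-7],[0,0,0],0.3],[[0,0,-1.4],[0,0,0],0.3],[[0,0,0],[0,0,0],0.3],[[0,0,0],[0,0,0],0.3]]'>/dev/null; python3 st.py
```

```text
tcp board [12.7 -2.9] z 83.4 rel yaw 8.03 width 59.5 F board [-0.5 -0.2] 0.6 t 6.1
```

```bash

python3 -m handwheel '[[[0,0,0],[-0.002,-0.005,0.032],0.3],[[0,0,0],[0,0,0.031],0.3],[[0,0,0],[0,0,0],0.3],[[0,0,0],[0,0,0],1],[[0,0,0],[0,0,0],1]]'>/dev/null; python3 st.py
python3 -m handwheel '[[[0,0,0],[0,0,0],1],[[0,0,0],[0,0,0],1],[[0,0,0],[0,0,0],1]]'; python3 st.py
```

```text
tcp board [10.7  2. ] z 21.4 rel yaw 8.15 width 38.8 F board [-1.4  0.1] 1.6 t 6.5
clock: 6.78
eef_pos: [572.1, -165.8, 21.7]
tool_rot: [3.14, -0.002, 0.304]
force: [0.3, -1.3, -0.7]
width: 39.0
gripper_force: 60.4
tcp board [11.6  3. ] z 21.7 rel yaw 8.27 width 39.0 F board [ 0.1 -1.3] -0.7 t 6.8
```

```bash

python3 -m handwheel '[[[0,0,0],[0,0,-0.005],1],[[0,0,4.2],[0,0,0],1],[[0,0,4.1],[0,0,0],1],[[0,0,0],[0.014,0.021,0],1],[[0,0,0],[0.014,0.020,0],1]]'>/dev/null
python3 -m handwheel '[[[0,0,0],[0,0,0],1],[[0,0,0],[0,0,0],1],[[0,0,0],[0,0,0.004],1],[[0,0,0],[0,0,0],1]]'>/dev/null; python3 st.py
python3 -m handwheel '[[[0,0,0],[0.004,0,0],1],[[0,0,0],[0.003,0,0],1],[[0,0,0],[0,0,0],1]]'>/dev/null; python3 st.py
```

```text
tcp board [ 38.5 -36.5] z 21.2 rel yaw 0.03 width 38.9 F board [-0.7  0. ] -0.1 t 7.5
tcp board [ 44.6 -36.5] z 21.2 rel yaw 0.01 width 38.9 F board [-3.9  1.5] 3.9 t 7.8
```

```bash

python3 -m handwheel '[[[0,0,0],[0.002,0,0],1],[[0,0,0],[0.002,0,0],1],[[0,0,0],[0,0,0],1]]'>/dev/null; python3 st.py
python3 -m handwheel '[[[0,0,0],[-0.003,0,0],1],[[0,0,0],[0,0,0],0.45],[[0,0,0],[0,0,0],0.35],[[0,0,0],[0,0,0],0.3],[[0,0,0],[0,0,-0.03],0.3]]'>/dev/null
python3 -m handwheel '[[[0,0,0],[0,0,-0.03],0.3],[[0,0,0],[-0.013,-0.036,0],0.3],[[0,0,0],[-0.013,-0.036,0],0.3],[[0,0,0],[-0.007,-0.036,0],0.3],[[0,0,0],[0,-0.02,0],0.3]]'>/dev/null
python3 -m handwheel '[[[0,0,-4.4],[0,0,0],0.3],[[0,0,-4.4],[0,0,0],0.3],[[0,0,0],[0,0,0],0.3],[[0,0,0],[0,0,0],0.3]]'>/dev/null; python3 st.py
```

```text
tcp board [ 44.5 -36.5] z 21.2 rel yaw -0.04 width 38.4 F board [-12.2   2.2] 11.6 t 8.0
tcp board [14.4 90.5] z 81.4 rel yaw 8.68 width 59.6 F board [ 0.4 -0.2] 0.9 t 9.2
```

```bash

python3 -m handwheel '[[[0,0,0],[0,-0.001,0.031],0.3],[[0,0,0],[0,0,0.030],0.3],[[0,0,0],[0,0,0],0.3],[[0,0,0],[0,0,0],1],[[0,0,0],[0,0,0],1]]'>/dev/null; python3 st.py
python3 -m handwheel '[[[0,0,0],[0,0,0],1],[[0,0,0],[0,0,0],1],[[0,0,0],[0,0,-0.005],1],[[0,0,4.4],[0,0,0],1],[[0,0,4.4],[0,0,0],1]]'
python3 -m handwheel '[[[0,0,0],[0.010,0.030,0],1],[[0,0,0],[0.014,0.030,0],1],[[0,0,0],[0,0,0],1],[[0,0,0],[0,0,0.004],1],[[0,0,0],[0,0,0],1]]'>/dev/null; python3 st.py
```

```text
tcp board [14.  91.1] z 21.3 rel yaw 8.71 width 38.8 F board [-2.   0.3] 0.1 t 9.6
clock: 10.03
eef_pos: [560.8, -78.2, 26.7]
tool_rot: [3.141, -0.002, 0.155]
force: [0.3, 0.6, 0.1]
width: 38.8
gripper_force: 60.6
tcp board [37.1 32.1] z 21.3 rel yaw -0.04 width 38.6 F board [-0.   1.3] -1.6 t 10.4
```

```bash

python3 -m handwheel '[[[0,0,0],[0.004,0,0],1],[[0,0,0],[0.003,0,0],1],[[0,0,0],[0.003,0,0],1],[[0,0,0],[0.002,0,0],1],[[0,0,0],[0,0,0],1]]'>/dev/null; python3 st.py
```

```text
tcp board [45.3 33. ] z 21.2 rel yaw 0.01 width 38.8 F board [-9.   1.4] 7.1 t 10.9
```

```bash

python3 -m handwheel '[[[0,0,0],[-0.003,0,0],1],[[0,0,0],[0,0,0],0.45],[[0,0,0],[0,0,0],0.35],[[0,0,0],[0,0,0],0.3],[[0,0,0],[0,0,-0.03],0.3]]'>/dev/null
python3 -m handwheel '[[[0,0,0],[0,0,-0.036],0.3],[[0,0,0],[0,0,-0.036],0.3],[[0,0,0],[0,-0.03,-0.025],0.3],[[0,0,0],[0,-0.03,-0.025],0.3],[[0,0,0],[0,-0.035,0],0.3]]'>/dev/null
python3 -m handwheel '[[[0,0,0],[-0.004,-0.039,0],0.3],[[0,0,0],[-0.004,-0.039,0],0.3],[[0,0,0],[-0.004,-0.039,0],0.3],[[0,0,0],[-0.004,-0.039,0],0.3],[[0,0,0],[-0.004,-0.039,0],0.3]]'>/dev/null
python3 -m handwheel '[[[0,0,0],[-0.004,-0.039,0],0.3],[[0,0,0],[-0.004,-0.039,0],0.3],[[0,0,0],[-0.004,-0.039,0],0.3],[[0,0,0],[-0.004,-0.038,0],0.3],[[0,0,0],[0,0,0],0.3]]'>/dev/null
python3 -m handwheel '[[[0,0,0],[0,0,0],0.3],[[0,0,0],[0,0,0],0.3],[[0,0,0],[0,0,0],0.3]]'>/dev/null; python3 st.py
python3 - <<'E'
from cell import ctrl
import cv2,pickle
s=ctrl.read_state();im=ctrl.get_image("wrist");cv2.imwrite("pics/w2.png",im["pixels"][:,:,::-1]);pickle.dump((s,im),open("w2.pkl","wb"))
E
```

```text
tcp board [ 11.2 474.9] z 173.4 rel yaw -0.13 width 59.7 F board [1.2 0. ] 0.0 t 12.8
```

View pics/w2.png

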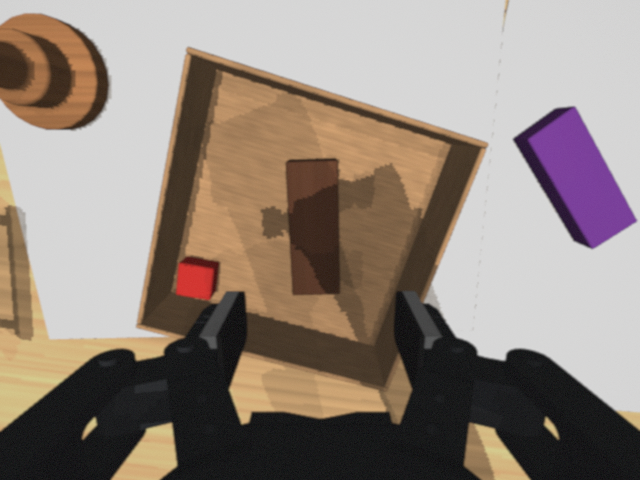

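The dark stave's top face has corners (287,160), (338,159), (340,293), (293,294); the red offcut is at (197,278), well clear of the fingers.

```bash
python3 - <<'E'
from m import *
import pickle
s,im=pickle.load(open("w2.pkl","rb"));T=cam(im,s);s1,im1=pickle.load(open("w1.pkl","rb"))
t=ctrl.get_image("scene");Tt=cam(t)
q=[(287,160),(338,159),(340,293),(293,294)]
d=[cv2.minAreaRect(a) for a in blobs(dark(hsv(t)),(412,250,448,300))]
if d: print("tri",tri(im,T,np.mean(q,0),t,Tt,d[0][0]))
x,y,w=np.load("board.npy");R=np.array([[np.cos(w),-np.sin(w)],[np.sin(w),np.cos(w)]])
p=plane(im,T,q,29)[:,:2];L=(p[0]+p[1]-p[2]-p[3])/2
print("d",R.T@(p.mean(0)-[x,y]),np.degrees(np.arctan2(L[1],L[0])-w),np.hypot(*L),np.hypot(*(p[0]-p[1])))
E
python3 st.py
```

```text
tri (array([483.94152866, 306.51742777, -13.08568864]), np.float64(7.8086001471781366))
d [  6.15387855 478.93871224] 1.3133631935445995 109.17823176272623 38.24548749103193
tcp board [ 11.2 474.7] z 173.4 rel yaw -0.17 width 59.8 F board [0.7 0.2] 0.4 t 12.9
```

```bash

python3 -m handwheel '[[[0,0,-1.4],[0,0,0],0.3],[[0,0,0],[-0.005,-0.0045,0.034],0.3],[[0,0,0],[0,0,0.034],0.3],[[0,0,0],[0,0,0.034],0.3],[[0,0,0],[0,0,0],0.3]]'>/dev/null; python3 st.py
python3 -m handwheel '[[[0,0,0],[0,0,0.034],0.3],[[0,0,0],[0,0,0.030],0.3],[[0,0,0],[0,0,0],0.3],[[0,0,0],[0,0,0],0.3]]'>/dev/null; python3 st.py
python3 -m handwheel '[[[0,0,0],[0,0,0],1],[[0,0,0],[0,0,0],1],[[0,0,0],[0,0,0],1],[[0,0,0],[0,0,0],1]]'; python3 st.py
```

```text
tcp board [  1.4 478.5] z 65.8 rel yaw 1.39 width 59.7 F board [-1.6 -1.1] -0.5 t 13.3
tcp board [  5.4 480.2] z 7.7 rel yaw 1.36 width 59.4 F board [0.1 0. ] 0.6 t 13.6
clock: 13.97
eef_pos: [492.2, 306.0, 10.2]
tool_rot: [-3.14, -0.004, 0.183]
force: [-0.5, -0.2, 7.3]
width: 38.6
gripper_force: 62.7
tcp board [  7.5 481.5] z 10.2 rel yaw 1.38 width 38.6 F board [-0.5 -0.2] 7.3 t 14.0
```

```bash

python3 -m handwheel '[[[0,0,0],[0,0,-0.030],1],[[0,0,0],[0,0,-0.035],1],[[0,0,0],[0,0,-0.035],1],[[0,0,0],[0,0,-0.030],1],[[0,0,1.4],[0,0,0],1]]'>/dev/null; python3 st.py
python3 -m handwheel '[[[0,0,0],[0.003,0.038,0],1],[[0,0,0],[0.003,0.038,0],1],[[0,0,0],[0.003,0.038,0],1],[[0,0,0],[0.003,0.038,0],1],[[0,0,0],[0.003,0.038,0],1]]'>/dev/null
python3 -m handwheel '[[[0,0,0],[0.003,0.038,0],1],[[0,0,0],[0.003,0.038,0],1],[[0,0,0],[0.003,0.038,0],1],[[0,0,0],[0.003,0.038,0],1],[[0,0,0],[0.003,0.038,0],1]]'>/dev/null
python3 -m handwheel '[[[0,0,0],[0,0,0],1],[[0,0,0],[0,0,0],1],[[0,0,0],[0,0,0],1],[[0,0,0],[0,0,0],1]]'>/dev/null; python3 st.py
```

```text
tcp board [  9.9 482.6] z 145.0 rel yaw -0.04 width 38.5 F board [0.4 0.7] -1.2 t 14.4
tcp board [ 35.6 102.8] z 137.7 rel yaw 0.11 width 38.8 F board [-0.1  0.6] -0.5 t 15.6
```

```bash

python3 -m handwheel '[[[0,0,0],[0,0,0.035],1],[[0,0,0],[0,0,0.035],1],[[0,0,0],[0,0,0.030],1],[[0,0,0],[0,0,0.009],1],[[0,0,0],[0,0,0],1]]'>/dev/null; python3 st.py
python3 -m handwheel '[[[0,0,0],[0,0,0.002],1],[[0,0,0],[0,0,0],1],[[0,0,0],[0.003,0,0],1],[[0,0,0],[0.003,0,0],1],[[0,0,0],[0,0,0],1]]'>/dev/null; python3 st.py
```

```text
tcp board [ 34.3 103.1] z 26.7 rel yaw 0.13 width 38.6 F board [-0.9 -0.4] -1.1 t 16.0
tcp board [ 43.3 100.8] z 27.5 rel yaw 0.0 width 38.6 F board [0.4 0.5] -0.8 t 16.4
```

```bash

python3 -m handwheel '[[[0,0,0],[0.002,0,0.001],1],[[0,0,0],[0.002,0,0.001],1],[[0,0,0],[0.002,0,0],1],[[0,0,0],[0,0,0],1]]'>/dev/null; python3 st.py
```

```text
tcp board [ 47.4 100.9] z 24.3 rel yaw -0.03 width 38.8 F board [-1.6 -0. ] 0.8 t 16.7
```

```bash

python3 -m handwheel '[[[0,0,0],[0.002,0,0],1],[[0,0,0],[0.001,0,0],1],[[0,0,0],[0,0,0],1]]'>/dev/null; python3 st.py
```

```text
tcp board [ 47.3 100.9] z 24.2 rel yaw -0.05 width 38.8 F board [-7.2 -0.2] 7.2 t 17.0
```

```bash

python3 -m handwheel '[[[0,0,0],[-0.003,0,0],1],[[0,0,0],[0,0,0],0.45],[[0,0,0],[0,0,0],0.35],[[0,0,0],[0,0,0],0.3],[[0,0,0],[0,0,-0.03],0.3]]'>/dev/null
python3 -m handwheel '[[[0,0,0],[0,0,-0.03],0.3],[[0,0,0],[0,-0.025,0],1],[[0,0,0],[0,-0.024,0],1],[[0,0,0],[0,0,0],1],[[0,0,0],[0,0,0],1]]'>/dev/null
python3 -m handwheel '[[[0,0,0],[0,0,0],1],[[0,0,0],[0,0,0],1]]'>/dev/null; python3 st.py
python3 - <<'E'
from cell import ctrl
import cv2,pickle
s=ctrl.read_state();im=ctrl.get_image("wrist");cv2.imwrite("pics/w3.png",im["pixels"][:,:,::-1])
E
```

```text
tcp board [ 47.5 148.6] z 84.2 rel yaw -0.08 width 0.2 F board [-0.  -0.4] -0.0 t 18.0
```

View pics/w3.png

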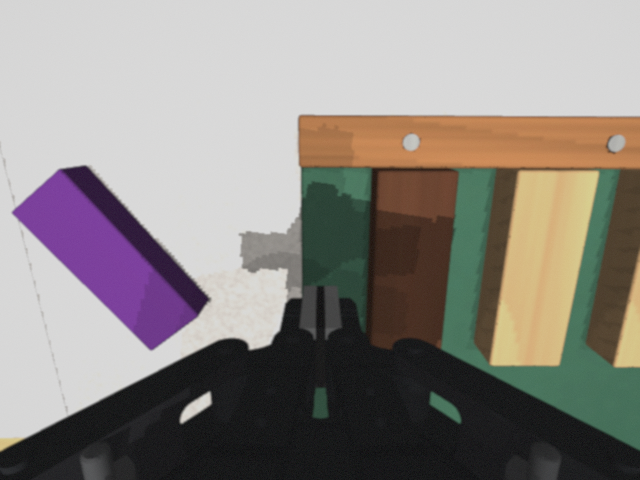

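The dark stave (415,260) and the pale one at (545,265) are flush to the fence (row 168) and square. I'm pushing the row right from the left side.

```bash

python3 -m handwheel '[[[0,0,0],[0,0,0.03],1],[[0,0,0],[-0.002,0,0.03],1],[[0,0,0],[0,0,0],1],[[0,0,0],[0,0.008,0],1],[[0,0,0],[0,0.008,0],1]]'>/dev/null; python3 st.py
python3 -m handwheel '[[[0,0,0],[0,0.009,0],1],[[0,0,0],[0,0.009,0],1],[[0,0,0],[0,0.009,0],1],[[0,0,0],[0,0.009,0],1],[[0,0,0],[0,0.009,0],1]]'>/dev/null; python3 st.py
python3 -m handwheel '[[[0,0,0],[0,0.009,0],1],[[0,0,0],[0,0.009,0],1],[[0,0,0],[0,0.007,0],1],[[0,0,0],[0,0.006,0],1],[[0,0,0],[0,0,0],1]]'>/dev/null; python3 st.py
```

```text
tcp board [ 46.2 133. ] z 25.2 rel yaw 0.0 width -0.0 F board [-0.  0.] 0.5 t 18.4
tcp board [45.9 87.8] z 25.0 rel yaw -0.03 width -0.2 F board [-0.4  0.6] 1.2 t 18.9
tcp board [45.3 55.7] z 24.3 rel yaw -0.12 width -0.1 F board [ 0.  -0.1] -0.2 t 19.3
```

```bash

python3 -m handwheel '[[[0,0,0],[0,0.004,0],1],[[0,0,0],[0,0.003,0],1],[[0,0,0],[0,0.002,0],1],[[0,0,0],[0,0,0],1]]'>/dev/null; python3 st.py
python3 -m handwheel '[[[0,0,0],[0,0.002,0],1],[[0,0,0],[0,0.002,0],1],[[0,0,0],[0,0,0],1],[[0,0,0],[0,0,0],1]]'>/dev/null; python3 st.py
```

```text
tcp board [45.4 48.8] z 24.2 rel yaw -0.01 width -0.1 F board [0.3 0.1] 0.2 t 19.6
tcp board [46.  48.4] z 24.2 rel yaw 0.12 width -0.0 F board [1.3 7.4] 1.7 t 19.9
```

```bash

python3 -m handwheel '[[[0,0,0],[0,0.002,0],1],[[0,0,0],[0,0,0],1],[[0,0,0],[0,-0.014,0],1],[[0,0,0],[0,0,-0.03],1],[[0,0,0],[-0.02,0.02,-0.03],1]]'>/dev/null
python3 -m handwheel '[[[0,0,0],[-0.02,0.02,-0.03],1],[[0,0,0],[-0.02,0.02,-0.03],1],[[0,0,0],[-0.015,0.025,-0.02],1],[[0,0,0],[-0.01,0.025,0],1],[[0,0,0],[0,0,0],1]]'>/dev/null
python3 -m handwheel '[[[0,0,0],[0,0,0],1],[[0,0,0],[0,0,0],1],[[0,0,0],[0,0,0],1]]'>/dev/null; python3 st.py
python3 - <<'E'
from cell import ctrl
import cv2,pickle
s=ctrl.read_state();im=ctrl.get_image("wrist");pickle.dump((s,im),open("w4.pkl","wb"));cv2.imwrite("pics/w4.png",cv2.resize(im["pixels"],(800,600),interpolation=cv2.INTER_CUBIC)[:,:,::-1])
E
```

```text
tcp board [-39.1 -51.6] z 163.8 rel yaw 0.1 width 0.1 F board [ 0.3 -0.1] 0.1 t 21.0
```

View pics/w4.png

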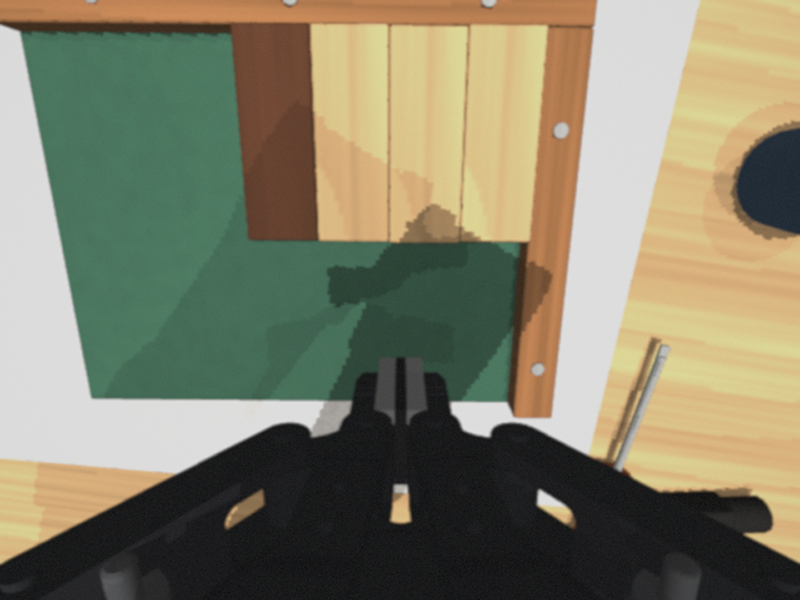

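All four staves are in a tight row: near ends lie at rows 240–242, far ends meet the fence at row 25, and the right one sits against the stop (531–547). A quick numeric check, then hand in.

```bash
python3 - <<'E'
from m import *
import pickle
s,im=pickle.load(open("w4.pkl","rb"));T=cam(im,s)
x,y,w=np.load("board.npy");R=np.array([[np.cos(w),-np.sin(w)],[np.sin(w),np.cos(w)]])
p=plane(im,T,np.array([(232,25),(547,27),(531,242),(249,240)])/1.25,43)[:,:2]
q=(p-[x,y])@R;print(np.round(q,1))
if abs(q[3,0]+10)<4 and abs(q[2,0]+10)<4 and abs((q[3]-q[2])[1]-160)<4: print(ctrl.finish_job())
E
```

```text
[[  97.4   32.7]
 [  96.7 -124.8]
 [ -11.4 -125.4]
 [ -10.6   33.7]]
the job is handed in; nothing more can be done
None
```

The job is handed in: the last wrist image shows all four staves in one tight row against the fence and the stop, square, with no visible gaps. The offcut was left in the box, and the arm touched none of the bystanders.

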